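Lock the sprung lid onto the spice grinder

TASK

Close the spice grinder: take its lid by the red bar from the wooden board, set it into the grinder's collar with its lugs in the two open slots, push it gently down against the spring until it bottoms, turn it clockwise (seen from above) until it stops, and let the spring lift it into its locking notches. Never press hard on the grinder, leave the kettle, gourd, jar and dispenser standing where they are, and let go of the lid at the end.

Things in the scene. Friction and masses are not known exactly. Their poses are not given: they have to be found in the camera images.
- lid_center (a point): Centre of the loose grinder lid (62 mm tall, about 160 g), which stands upright on its skirt on the board; the point is on its axis, 31 mm above its underside. x along the grip bar and lugs, z up; the same after a half turn. Solid grey skirt 52 mm in diameter from 0 to 24 mm above the underside, black cover disc 76 mm in diameter from 24 to 30 mm, red grip bar from 30 to 62 mm.
- lid_grip (a point): Middle of the lid's red grip bar, 46 mm above the lid's underside. The bar is 56 mm long (lid's x), 22 mm wide (lid's y, the way to pinch it) and 32 mm high, standing on the black cover disc.
- lid_lug (a point): Centre of one of the lid's two opposite steel lugs, at its foot on +x (the other is on -x): each 10 mm wide, reaching out to 32 mm from the lid's axis, 0 to 6 mm above the underside. A red tick on the cover's edge lies over each.
- grinder: Spice grinder fixed to the worktop: round black and steel housing, 104 mm in diameter (116 mm at the foot); origin at the centre of its underside, z up. x points to a locking notch. The lid goes in from above; pressing it on the grinder with more than 40 N (all contacts added up, so also when forcing the turn against its stop) does harm.
- collar_mouth (a point): Centre of the aluminium collar's upper face at the middle grind setting, 110 mm above the grinder's underside. Bore 55 mm (1.5 mm play round the skirt). The setting in use puts the collar and all inside it up to 8 mm higher or lower than this point tells; that is not measured: find it by feel. All depths are from the true upper face.
- slot (a point): One entry slot of the collar, open at the top, 14 mm wide, 30 mm from the axis, 50 degrees counter-clockwise (from above) from the grinder's x axis; the other is opposite. In the slots, the lid's underside meets an orange sprung plate at 6 mm depth (5 N, then 0.5 N more per mm), the lugs come free below the bridge at 16 mm (10 N), and a hard floor ends it at 18 mm (11 N).
- notch (a point): One locking notch, under the collar's red line, 30 mm from the axis on the grinder's +x; the other is opposite. From the slots the lid turns 50 degrees clockwise at 16 to 18 mm depth, below a bridge 22 degrees wide; a hard stop ends the turn at 54 degrees. Let go there, the spring lifts it to 11 mm depth into the notch (7.5 N left), where it has 4 degrees of play either way.
- board: Wooden cutting board, fixed, 340 mm (x) by 360 mm (y), 20 mm thick; origin at the centre of its underside.
- kettle: Gooseneck stainless kettle, 136 mm in diameter, 140 mm tall, with spout and handle reaching 130 mm from its axis; origin at the centre of its underside. Bystander.
- gourd: Lidded ceramic gourd, mustard yellow, 88 mm in diameter, 106 mm tall; origin at the centre of its underside. Bystander.
- jar: Glass jar with clip-on lid, 80 mm in diameter, 108 mm tall; origin at the centre of its underside. Bystander.
- dispenser: Slim white plastic push dispenser, 48 mm in diameter, 172 mm tall; origin at the centre of its underside. Bystander.
Mind the look-alikes: they are no part of the job. Leave any green look-alike of the part that bears lid_center alone.

How it is judged:
On the way:
1. the lid sits down inside the collar with its lugs in the entry slots, not yet turned (horizontal distance between lid_center and grinder below 0.005 m and z of lid_center in the frame of grinder below 0.1335 m and angle between the x axis of lid_center and the x axis of grinder, either way round above 0.78 rad), for 0.05 s.
At the end, for the whole second after the job is handed in: The lid is locked, at rest and released: centred within 5 mm, level within 0.1 rad, its bar within 0.09 rad of the grinder's x axis (the notches), its centre 121 to 139 mm above the grinder's underside, and held up in the notches by the spring (contact force over 6 N) (horizontal distance between lid_center and grinder below 0.005 m and z of lid_center in the frame of grinder between 0.121 and 0.139 m and angle between the x axis of lid_center and the x axis of grinder, either way round below 0.09 rad and angle between lid_center's own z axis and vertical below 0.1 rad and linear speed of lid below 0.01 m/s and contact force between lid and grinder above 6 N); the robot touches nothing.
It fails at once if the lid is pressed on the grinder with more than 40 N (contact force between lid and grinder above 40 N).
It fails at once if a bystander is pushed from its place by more than 15 mm (distance of any of kettle, gourd, jar, dispenser from where it was at the start of the episode above 0.015 m).
It also fails if it takes over 61 s, if anything falls off the work surface, if the arm or the gripper's body presses on something with over 40 N, if the wrist force passes 120 N, or if a joint passes its speed limit or range.

ROBOT

A 6-joint arm with a two-finger parallel gripper is mounted at the origin on the work surface. World frame = base frame: x ahead of the robot, y to its left, z up, the work surface at z = 0. Lengths are in m, angles in rad, forces in N, time in s.
With the tool pointing down it reaches from about 0.275 to 0.75 m from the base axis. Payload 10.2 kg.
Tool frame: the origin (TCP) lies on the mounting face of the last link; the fingertips stand 173 mm ahead of it and the grasp point (between the pads) lies robot.tcp_to_grasp ahead of it (robot.tcp_to_grasp is the distance from the TCP to the grasp point, in m); z points along the fingers, y is the line along which they close (so a half turn about z gives the same grasp; the last joint's range is limited). The gripper opens to 85 mm and grips with 20 to 120 N. Pads are 22 mm wide; open, the fingers measure 114 mm over their backs; the gripper's body (76 mm by 85 mm) begins 54 mm behind the grasp point. The pads swing forward as they close: fully open they stand 13 mm farther back than shut.
Start: joints at [0.94, 0.313, 1.498, -0, 1.331, -0.223], TCP at [0.208, 0.482, 0.405] pointing down, gripper open.
Joint ranges: [-2.94, 2.94], [-0.97, 2.17], [0.19, 2.56], [-1.23, 4.37], [0.02, 3.11], [-2.88, 2.88]. Speed limits (rad/s): [2.39, 2.39, 3.01, 3.14, 3.14, 3.14].

INTERFACE

Orientations are given as a unit quaternion [x, y, z, w].
In Python, from plant import robot, eyes, job_done gives the robot as it stands.
- The arm moves only by the tool jog_arm, never from a script. Its argument "moves" is a list that holds one entry, the list of rows, each a list of 5 numbers: the shift along the tool's x, y, z as a fraction of full scale, then the turn about the tool's z as a fraction of full scale, then the closure, from 0 (fully open) to 1 (shut). A call has 1 to 8 rows; each row shifts and turns the commanded pose from where the row before left it, along the tool's axes as they then stand; what a row does not reach is not made up. Full scale, the value 1, is 0.02 m for a shift and 8 degrees for a turn. A row lasts 1/10 s, in which the tool goes at most 50 mm and 8.59 degrees, less where a joint would pass 70% of its speed; a pose out of reach is approached as far as the arm can. A call with a number of a shift or a turn outside -1 to 1 is refused whole. A call with a gripper value outside its range is refused whole. The fingers move at their own pace and stop on an object; "squeeze" is the grip in N (left out, the last holds). Time passes only in rows, so rows that do not move let the fingers close. It gives the time, the measured TCP pose, the force, the opening and the grip force at its end, in the units of the state.
- robot.sense(): the state, without advancing time (a new reading comes with each control period).
- eyes.grab_frame(name): name is "scene" or "top"; returns a dict with "frame" (400x640x3 uint8, blue, green, red), "range_z" (400x640 float32, m along the optical axis (not along the pixel's ray), 0 where there is no reading), "K" (3x3 intrinsics, pixels), "world_to_cam" (4x4, takes a point from world to camera coordinates). Camera axes: x right, y down, z forward; pixel columns grow to the right and rows downward; lengths in m; the calibration is good to about 2 mm. A picture is of the moment at which its call begins.
- job_done(): hands the job in; it is judged then, once.
The state is a dict: "t": time; "joint_positions": joint angles; "dq": joint speeds; "effort": joint torques, N m; "position": TCP position; "ee_rot": TCP orientation; "contact_force": force on the tool from outside, world axes, zero at the start; "ft_torque": the same for the moment, N m; "grip_width": finger opening in m; "finger_force": force on a finger pad.
Only numpy, scipy, OpenCV 4.12 (cv2) and the standard library are available. Lean on these libraries where they do the work, as an engineer would, in place of code of your own. Each camera call takes 0.05 s, during which the arm holds its last target. There are 200 camera calls.

## Working session

There is one attempt and no reset: what is moved stays moved. The work goes in short steps, Python scripts to look and compute and a tool call to move; the robot and the scene stay as the last step left them, time stands still between calls to the robot, and variables do not carry over. Pictures are saved under pics/ and viewed, at most 10 in all, crops included, and the job is handed in when it is done.

Besides the shell and the picture viewer there is one more tool, called after ">>>" as name([rows], argument=value, ...), one row to a line, values as JSON. jog_arm: Moves the arm, as the interface text tells. Its arguments: {"type":"object","properties":{"moves":{"type":"array"},"squeeze":{"type":"number"}},"required":["moves"]}

```bash
mkdir -p pics; cat > h.py <<'E'
import numpy as np, cv2
from plant import robot, eyes
def grab(n):
    f=eyes.grab_frame(n); np.savez('%s.npz'%n,**{k:f[k] for k in f}); return f
def load(n): return dict(np.load('%s.npz'%n))
def ray(f,u,v,z):
    T=f['world_to_cam'];R=T[:3,:3];c=-R.T@T[:3,3];d=R.T@np.linalg.inv(f['K'])@np.array([u,v,1.]);return c+d*(z-c[2])/d[2]
def proj(f,p):
    q=f['world_to_cam'][:3,:3]@np.array(p)+f['world_to_cam'][:3,3];q=f['K']@q;return q[:2]/q[2]
def cloud(f):
    v,u=np.mgrid[:400,:640];z=f['range_z'];T=f['world_to_cam']
    p=np.stack([u,v,np.ones_like(u)],-1)@np.linalg.inv(f['K']).T*z[...,None]
    return (p-T[:3,3])@T[:3,:3]
E
python3 - <<'E'
from h import *
s=grab('scene');t=grab('top')
cv2.imwrite('pics/scene.png',s['frame']);cv2.imwrite('pics/top.png',t['frame'])
for f in(s,t):
    T=f['world_to_cam'];print(-T[:3,:3].T@T[:3,3],T[2,:3],f['K'][0,0])
print(robot.sense(),robot.tcp_to_grasp)
E
```

```text
[ 1.14680741 -0.29309398  0.8923644 ] [-0.53495799  0.40700668 -0.74038201] 473.0044758683186
[0.40725406 0.14522724 0.89411089] [ 0.19998498 -0.02339035 -0.97951973] 387.35328943405347
{'t': 0.1, 'joint_positions': array([ 9.39617522e-01,  3.13371983e-01,  1.49836239e+00,  1.46586886e-05,
        1.33101290e+00, -2.23382816e-01]), 'dq': array([-0.00090367, -0.00113892, -0.00245792, -0.00289726, -0.00324983,
       -0.0022925 ]), 'effort': array([ 3.18167899e-03, -4.12896574e+01, -2.60142338e+01, -2.25656099e-04,
        2.98906394e-03,  2.52451935e-05]), 'position': array([0.20818657, 0.48191571, 0.404203  ]), 'ee_rot': array([ 2.02489781e-01,  9.79284206e-01, -5.22456192e-04, -2.45713920e-04]), 'contact_force': array([ 0.33297442, -0.72683487,  0.42716651]), 'ft_torque': array([ 0.0113981 ,  0.02150645, -0.01470402]), 'finger_force': 0.0, 'grip_width': 0.08548335129431338} 0.1547
```

View pics/scene.png

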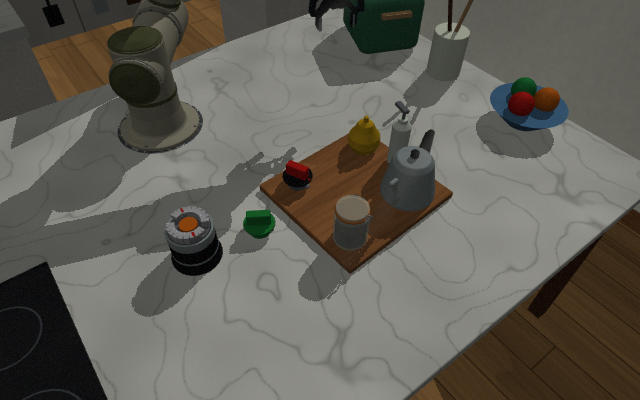

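View pics/top.png

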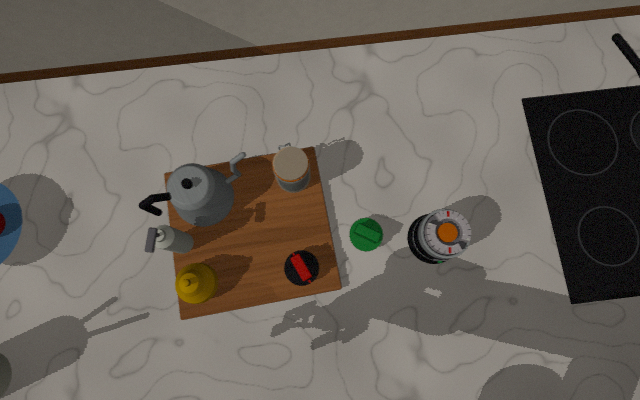

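The candidates for the lid are the red/black lid (top 301,267; scene 297,175), the green look-alike (top 366,234; scene 259,222) and the red fruit in the bowl (scene 521,103). I choose the red/black one on the board. The grinder is at top (445,235) and scene (192,240). Next is a close crop with measurements.

```bash
python3 - <<'E'
from h import *
t=load('top');s=load('scene')
c=lambda f,x,y,w=40:cv2.resize(f['frame'][y-w:y+w,x-w:x+w],(390,390),interpolation=cv2.INTER_CUBIC)
im=np.hstack([c(t,301,267,28),c(t,442,235,36)]);im=cv2.convertScaleAbs(im,alpha=1.6)
cv2.imwrite('pics/crop1.png',im)
def red(f,x,y,w):
    h=cv2.cvtColor(f['frame'],cv2.COLOR_BGR2HSV);m=(((h[...,0]<6)|(h[...,0]>172))&(h[...,1]>150)&(h[...,2]>60)).astype(np.uint8)
    k=np.zeros_like(m);k[y-w:y+w,x-w:x+w]=1;return m*k
for n,f,x,y in(('top',t,301,267),('scene',s,297,175)):
    P=cloud(f);m=red(f,x,y,28)>0
    q=P[m];print(n,'red z',np.percentile(q[:,2],[5,50,95]),len(q))
    top=m&(P[...,2]>.074)&(P[...,2]<.09)
    v,u=np.nonzero(top);pts=np.array([ray(f,a,b,.082)[:2] for a,b in zip(u,v)])
    r=cv2.minAreaRect((pts*1000).astype(np.float32));print(r, pts.mean(0))
for n,f,x,y in(('top',t,447,232),('scene',s,188,225)):
    P=cloud(f);h=cv2.cvtColor(f['frame'],cv2.COLOR_BGR2HSV)
    m=((h[...,0]>6)&(h[...,0]<18)&(h[...,1]>170)&(h[...,2]>90));k=np.zeros_like(m);k[y-25:y+25,x-25:x+25]=1;m&=k
    v,u=np.nonzero(m);print(n,'orange',P[m].mean(0),np.median(P[m],0),len(u),u.mean(),v.mean())
    k=np.zeros_like(m);k[y-35:y+35,x-35:x+35]=1
    mm=k&(P[...,2]>.095)&(P[...,2]<.13);q=P[mm];print('top z hist',np.histogram(q[:,2],bins=np.arange(.095,.131,.003)))
    mr=red(f,x,y,30)
    n_,l,st,ce=cv2.connectedComponentsWithStats(mr)
    for i in range(1,n_):print('redcomp',st[i],ce[i],ray(f,*ce[i],.11),P[l==i].mean(0))
E
```

```text
top red z [0.05038816 0.08185871 0.08427456] 310
((448.3183288574219, 175.34848022460938), (55.600799560546875, 21.125078201293945), 24.005538940429688) [0.4480784  0.17519845]
scene red z [0.05744809 0.07928692 0.08271482] 199
((454.4886169433594, 173.87635803222656), (54.14794158935547, 27.922016143798828), 23.76282501220703) [0.45388497 0.17511817]
top orange [ 0.48088888 -0.12840002  0.1151043 ] [ 0.48116682 -0.12926559  0.11244149] 297 447.3265993265993 232.006734006734
top z hist (array([ 59, 427, 201,  45,  48, 226, 167, 488, 297,   6,   0,   0]), array([0.095, 0.098, 0.101, 0.104, 0.107, 0.11 , 0.113, 0.116, 0.119,
       0.122, 0.125, 0.128, 0.131]))
redcomp [447 211   2   6  11] [447.54545455 213.27272727] [ 0.51957611 -0.13782484  0.11      ] [ 0.51830121 -0.13461109  0.11890453]
redcomp [449 247   2   6  11] [449.45454545 249.72727273] [ 0.44540739 -0.12779885  0.11      ] [ 0.44191828 -0.10015876  0.18983521]
scene orange [ 0.48299465 -0.12707751  0.11094795] [ 0.48345251 -0.1272436   0.1109662 ] 209 187.70813397129186 223.4928229665072
top z hist (array([188, 296,  50,  50, 117, 212, 226, 402,  36,   0,   0,   0]), array([0.095, 0.098, 0.101, 0.104, 0.107, 0.11 , 0.113, 0.116, 0.119,
       0.122, 0.125, 0.128, 0.131]))
redcomp [181 208   2   4   6] [181.5 209.5] [ 0.43874174 -0.11997897  0.11      ] [ 0.44599679 -0.12175283  0.11802382]
redcomp [192 232   3   4   9] [192.88888889 233.55555556] [ 0.51306753 -0.13049158  0.11      ] [ 0.51898964 -0.13201201  0.11732165]
```

View pics/crop1.png

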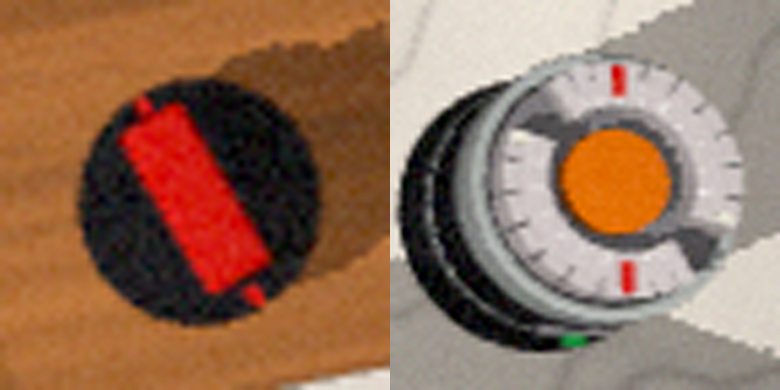

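The left crop shows the red bar with its two ticks on the black disc, running from upper left to lower right, at world (0.448, 0.175) and +24°. The right crop shows the grinder: red lines at top (447.5,213) and (449.5,250), dark slots at upper left and lower right, and the orange plate at (447,232). The collar face is at about z=0.118 and the x axis at about -7.9°. Now moving over the lid.

>>> jog_arm([
  [[-1, -0.55, 0, 0, 0], [-1, -0.55, 0, 0, 0], [-1, -0.55, 0, 0, 0], [-1, -0.55, 0, 0, 0], [-1, -0.55, 0, 0, 0], [-1, -0.55, 0, 0, 0], [-1, -0.55, 0, 0, 0], [-1, -0.55, 0, 0, 0]],
])

```text
t: 0.9
position: [0.3206, 0.3369, 0.4045]
ee_rot: [0.202, 0.979, -0.0, -0.0]
contact_force: [-0.3, -0.2, -0.2]
grip_width: 0.0852
finger_force: 0.0
```

>>> jog_arm([
  [[-1, -0.55, 0, 0, 0], [-1, -0.55, 0, 0, 0], [-1, -0.55, 0, 0, 0], [-1, -0.55, 0, 0, 0], [-1, -0.55, 0, 0, 0], [-1, -0.55, 0, 0, 0], [-1, -0.55, 0, 0, 0], [-1, -0.55, 0, 0, 0]],
])

```text
t: 1.7
position: [0.4326, 0.1927, 0.4044]
ee_rot: [0.202, 0.979, -0.0, -0.0]
contact_force: [0.3, 0.4, -0.5]
grip_width: 0.0854
finger_force: 0.0
```

>>> jog_arm([
  [[-1, -0.55, 0, 0, 0], [0, 0, 0.3, 1, 0], [0, 0, 0.3, 1, 0], [0, 0, 0.3, 1, 0], [0, 0, 0.3, 1, 0], [0, 0, 0.3, 1, 0], [0, 0, 0.3, 1, 0], [0, 0, 0.3, 1, 0]],
])

```text
t: 2.5
position: [0.4461, 0.1754, 0.3622]
ee_rot: [0.641, 0.768, -0.0, -0.0]
contact_force: [-0.2, -0.1, 0.2]
grip_width: 0.0853
finger_force: 0.0
```

>>> jog_arm([
  [[0, 0, 0.3, 1, 0], [0, 0, 0.3, 1, 0], [0, 0, 0.3, 1, 0], [0, 0, 0.3, 1, 0], [0, 0, 0.3, 1, 0], [0, 0, 0.3, 1, 0], [0, 0, 0.3, 1, 0], [0, 0, 0.3, 1, 0]],
])

```text
t: 3.3
position: [0.4461, 0.1754, 0.3142]
ee_rot: [0.95, 0.312, -0.0, -0.0]
contact_force: [-0.2, 0.1, -0.0]
grip_width: 0.0853
finger_force: 0.0
```

>>> jog_arm([
  [[0, 0, 0.3, 1, 0], [0, 0, 0.3, 0.58, 0], [0, 0, 0, 0, 0], [0, 0, 0, 0, 0]],
])

```text
t: 3.7
position: [0.4462, 0.1755, 0.3027]
ee_rot: [0.978, 0.209, -0.0, -0.0]
contact_force: [0.4, 0.0, -0.4]
grip_width: 0.0851
finger_force: 0.0
```

```bash
cat >> h.py <<'E'
def st():
    r=robot.sense();x,y,z,w=r['ee_rot'];a=np.arctan2(2*(x*y+z*w),1-2*(y*y+z*z))
    print('t',round(r['t'],2),'pos',r['position'].round(4),'yaw',np.degrees(a).round(2),'F',r['contact_force'].round(2),'w',round(r['grip_width'],4),'ff',round(r['finger_force'],1),'q6',r['joint_positions'][5].round(2))
    return r,a
def tool(dx,dy,a): # world shift -> tool x,y units
    c,s=np.cos(a),np.sin(a);return np.round(np.array([dx*c+dy*s,dx*s-dy*c])/.02,2)
E
python3 - <<'E'
from h import *
r,a=st();p=r['position'];print(tool(.4485-p[0],.175-p[1],a),(p[2]-.226)/.02)
E
```

```text
t 3.7 pos [0.4462 0.1755 0.3027] yaw 24.13 F [ 0.42  0.03 -0.45] w 0.0851 ff 0.0 q6 1.28
[0.1  0.07] 3.8357114083928487
```

>>> jog_arm([
  [[0.1, 0.07, 0.8, 0, 0], [0, 0, 0.8, 0, 0], [0, 0, 0.8, 0, 0], [0, 0, 0.8, 0, 0], [0, 0, 0.4, 0, 0], [0, 0, 0.23, 0, 0], [0, 0, 0, 0, 0], [0, 0, 0, 0, 0]],
])

```text
t: 4.5
position: [0.4488, 0.175, 0.2267]
ee_rot: [0.978, 0.208, 0.001, 0.0]
contact_force: [0.5, -1.1, 0.4]
grip_width: 0.0853
finger_force: 0.0
```

>>> jog_arm([
  [[0, 0, 0, 0, 0.5], [0, 0, 0, 0, 0.75], [0, 0, 0, 0, 1], [0, 0, 0, 0, 1], [0, 0, 0, 0, 1], [0, 0, 0, 0, 1], [0, 0, 0, 0, 1], [0, 0, 0, 0, 1]],
], squeeze=60)

```text
t: 5.3
position: [0.4487, 0.175, 0.2263]
ee_rot: [0.978, 0.208, 0.0, 0.0]
contact_force: [-0.3, 0.3, 4.0]
grip_width: 0.021
finger_force: 59.8
```

```bash
python3 - <<'E'
from h import *
r,a=st()
E
```

```text
t 5.3 pos [0.4487 0.175  0.2263] yaw 24.0 F [-0.27  0.29  4.05] w 0.021 ff 59.8 q6 1.28
```

>>> jog_arm([
  [[0, 0, -0.5, 0, 1], [0, 0, -1, 0, 1], [0, 0, -1, 0, 1], [0, 0, -1, 0, 1], [0, 0, -1, 0, 1], [0, 0, -1, -0.76, 1], [0, 0, -1, -0.75, 1], [0, 0, 0, -0.75, 1]],
])

```text
t: 6.1
position: [0.4486, 0.175, 0.3587]
ee_rot: [0.933, 0.361, 0.002, 0.0]
contact_force: [-0.4, 0.8, -2.3]
grip_width: 0.0211
finger_force: 58.9
```

>>> jog_arm([
  [[-0.56, 0.775, 0, 0, 1], [-0.56, 0.775, 0, 0, 1], [-0.56, 0.775, 0, 0, 1], [-0.56, 0.775, 0, 0, 1], [-0.56, 0.775, 0, 0, 1], [-0.56, 0.775, 0, 0, 1], [-0.56, 0.775, 0, 0, 1], [-0.56, 0.775, 0, 0, 1]],
])

```text
t: 6.9
position: [0.4649, 0.0221, 0.3562]
ee_rot: [0.933, 0.359, -0.0, -0.0]
contact_force: [0.1, -0.1, -2.0]
grip_width: 0.0212
finger_force: 58.9
```

>>> jog_arm([
  [[-0.56, 0.775, 0, 0, 1], [-0.56, 0.775, 0, 0, 1], [-0.56, 0.775, 0, 0, 1], [-0.56, 0.775, 0, 0, 1], [-0.56, 0.775, 0, 0, 1], [-0.56, 0.775, 0, 0, 1], [-0.56, 0.775, 0, 0, 1], [-0.56, 0.775, 0, 0, 1]],
])

```text
t: 7.7
position: [0.4815, -0.1299, 0.3562]
ee_rot: [0.933, 0.359, -0.0, -0.0]
contact_force: [0.8, -1.0, -1.4]
grip_width: 0.0212
finger_force: 58.9
```

>>> jog_arm([
  [[0, 0, 0, 0, 1], [0, 0, 0, 0, 1], [0, 0, 0, 0, 1]],
])

```text
t: 8.0
position: [0.4816, -0.1284, 0.3561]
ee_rot: [0.933, 0.359, -0.0, -0.0]
contact_force: [0.2, 0.0, -2.0]
grip_width: 0.0212
finger_force: 59.1
```

```bash
python3 - <<'E'
from h import *
st()
s=grab('scene');t=grab('top')
c=lambda f,x,y,w=40:cv2.resize(f['frame'][y-w:y+w,x-w:x+w],(390,390),interpolation=cv2.INTER_CUBIC)
cv2.imwrite('pics/crop2.png',cv2.convertScaleAbs(np.hstack([c(t,447,225,45),c(s,188,215,45)]),alpha=1.7))
E
```

```text
t 8.0 pos [ 0.4816 -0.1284  0.3561] yaw 42.11 F [ 0.19  0.01 -2.02] w 0.0212 ff 59.1 q6 0.34
```

View pics/crop2.png

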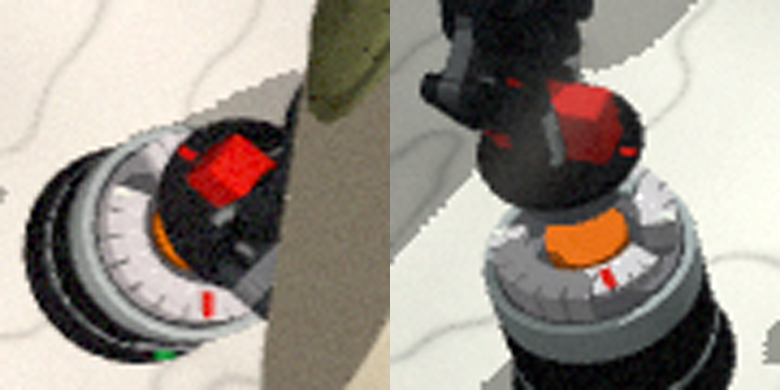

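Left (top view): one lid tick is at about (445,215), and the other is hidden by the arm. Right (scene view): the ticks are at about (171,202) and (198,205), the near red line is at (193,233), and the lid hangs just off the collar's line. I'll measure both in the same camera.

```bash
python3 - <<'E'
from h import *
t=load('top');s=load('scene')
r,a=st();zt=r['position'][2]-.2063+.030;c=r['position'][:2];print('ztick',zt)
for n,f,x,y in(('scene',s,188,212),('top',t,447,225)):
    b,g,rr=[f['frame'][...,i].astype(int) for i in range(3)]
    m=((rr>1.7*np.maximum(b,g)+8)&(rr-g>18)).astype(np.uint8)
    k=np.zeros_like(m);k[y-45:y+45,x-45:x+45]=1;m*=k
    n_,l,stt,ce=cv2.connectedComponentsWithStats(m)
    for i in range(1,n_):
        if stt[i,4]<4: continue
        u,v=ce[i];print(n,stt[i],ce[i].round(1),'z=tick',ray(f,u,v,zt)[:2].round(4),'z=.118',ray(f,u,v,.118)[:2].round(4))
    for sg in(1,-1):
        q=[*(c+sg*.034*np.array([np.cos(a),np.sin(a)])),zt];print(' expected tick px',proj(f,q).round(1),np.round(q,4))
# collar face circle: bright aluminium pixels in the first images are gone; use cloud now
for n,f in(('scene',s),('top',t)):
    P=cloud(f);d=np.hypot(P[...,0]-.482,P[...,1]+.128);m=(d<.06)&(P[...,2]>.1)&(P[...,2]<.124);q=P[m&(d>.035)&(d<.045)]
    print(n,'face z',np.percentile(q[:,2],[10,50,90]).round(4),len(q))
E
```

```text
t 8.1 pos [ 0.4817 -0.1285  0.3562] yaw 42.13 F [ 0.54  0.75 -1.02] w 0.0212 ff 59.1 q6 0.34
ztick 0.17987518172602657
scene [170 188   4   2   6] [171.2 188.7] z=tick [ 0.4377 -0.1272] z=.118 [ 0.3761 -0.1128]
scene [179 188  18  20 236] [187.9 197.4] z=tick [ 0.4801 -0.1105] z=.118 [ 0.4222 -0.0946]
scene [165 200   6   4  11] [167.8 201.6] z=tick [ 0.4666 -0.1482] z=.118 [ 0.4076 -0.1356]
scene [196 204   4   2   8] [197.5 204.5] z=tick [ 0.509  -0.1039] z=.118 [ 0.4536 -0.0875]
scene [179 218  19  14 176] [187.8 225.2] z=tick [ 0.5456 -0.1435] z=.118 [ 0.4934 -0.1305]
scene [192 232   3   4   9] [192.9 233.6] z=tick [ 0.5697 -0.145 ] z=.118 [ 0.5195 -0.1322]
 expected tick px [196.2 204.3] [ 0.5069 -0.1056  0.1799]
 expected tick px [164.2 199.3] [ 0.4564 -0.1513  0.1799]
top [443 211  23  17 231] [453.9 218.6] z=tick [ 0.4982 -0.1225] z=.118 [ 0.506  -0.1457]
top [437 229   9  13  35] [439.8 235.4] z=tick [ 0.4702 -0.0907] z=.118 [ 0.4756 -0.1111]
top [449 247   2   6  12] [449.5 249.5] z=tick [ 0.4424 -0.1036] z=.118 [ 0.4455 -0.1252]
 expected tick px [444.2 215.1] [ 0.5069 -0.1056  0.1799]
 expected tick px [473.5 238.9] [ 0.4564 -0.1513  0.1799]
scene face z [0.1054 0.1159 0.1183] 379
top face z [0.1019 0.1176 0.1198] 371
```

```bash
python3 - <<'E'
from h import *
for n,lid,gr in(('top',(301,267),(447,232)),('scene',(297,175),(188,222))):
    f=load(n);f['frame']=cv2.imread('pics/%s.png'%n)
    b,g,rr=[f['frame'][...,i].astype(int) for i in range(3)]
    m=((rr>1.7*np.maximum(b,g)+8)&(rr-g>18)).astype(np.uint8)
    for (x,y),z in((lid,.05),(gr,.1177)):
        k=np.zeros_like(m);k[y-28:y+28,x-24:x+24]=1
        n_,l,s_,ce=cv2.connectedComponentsWithStats(m*k)
        Q=[ray(f,*ce[i],z)[:2] for i in range(1,n_) if 2<s_[i,4]<40]
        print(n,z,[q.round(4) for q in Q])
        if len(Q)==2:
            d=Q[1]-Q[0];print('  mid',((Q[0]+Q[1])/2).round(4),'half',np.linalg.norm(d)/2,'ang',np.degrees(np.arctan2(d[1],d[0])))
    m=((rr>150*0+1.5*g)&(g>1.5*b)&(rr>90)).astype(np.uint8);x,y=gr;k=np.zeros_like(m);k[y-16:y+16,x-16:x+16]=1
    c=max(cv2.findContours(m*k,0,1)[0],key=cv2.contourArea)
    w=np.array([ray(f,*p[0],.1117)[:2] for p in c])*1000
    print('  orange',cv2.fitEllipse(w.astype(np.float32)),cv2.contourArea(c))
E
```

```text
top 0.05 []
top 0.1177 [array([ 0.518 , -0.1349]), array([ 0.4455, -0.1253])]
  mid [ 0.4817 -0.1301] half 0.03659037318648731 ang 172.48276101768585
  orange ((481.3736267089844, -129.60475158691406), (37.87611770629883, 38.08143615722656), 138.1048583984375) 270.0
scene 0.05 []
scene 0.1177 [array([ 0.4465, -0.1216]), array([ 0.5193, -0.1321])]
  mid [ 0.4829 -0.1268] half 0.03676002487467349 ang -8.216419798533535
  orange ((483.4606018066406, -127.05250549316406), (36.195613861083984, 37.91440963745117), 148.8524932861328) 186.0
```

Both cameras, corrected for the offset they show on the lid itself, put the collar axis within about 1 mm of the current TCP. The slot angle is about 42.1°, so I'll go down by feel.

>>> jog_arm([
  [[0, 0, 0.5, 0, 1], [0, 0, 0.5, 0, 1], [0, 0, 0.3, 0, 1], [0, 0, 0.2, 0, 1], [0, 0, 0, 0, 1], [0, 0, 0, 0, 1]],
], squeeze=90)

```text
t: 8.7
position: [0.4818, -0.1292, 0.3262]
ee_rot: [0.933, 0.359, 0.0, 0.0]
contact_force: [0.5, 0.1, -2.2]
grip_width: 0.0206
finger_force: 90.9
```

>>> jog_arm([
  [[0, 0, 0.05, 0, 1], [0, 0, 0.05, 0, 1], [0, 0, 0, 0, 1]],
])

```text
t: 9.0
position: [0.4817, -0.1292, 0.3241]
ee_rot: [0.933, 0.359, 0.0, -0.0]
contact_force: [-0.1, -0.7, -2.4]
grip_width: 0.0208
finger_force: 90.9
```

>>> jog_arm([
  [[0.02, -0.02, 0.05, 0, 1], [0, 0, 0, 0, 1]],
])

```text
t: 9.2
position: [0.4818, -0.1286, 0.323]
ee_rot: [0.933, 0.359, -0.0, -0.0]
contact_force: [0.5, 0.2, -1.6]
grip_width: 0.0206
finger_force: 90.9
```

>>> jog_arm([
  [[0, 0, 0.05, 0, 1], [0, 0, 0, 0, 1]],
])

```text
t: 9.4
position: [0.4818, -0.1286, 0.322]
ee_rot: [0.933, 0.359, -0.0, -0.0]
contact_force: [-0.3, -0.5, -1.5]
grip_width: 0.0209
finger_force: 90.9
```

>>> jog_arm([
  [[0, 0, 0.05, 0, 1], [0, 0, 0, 0, 1]],
])

```text
t: 9.6
position: [0.4818, -0.1286, 0.321]
ee_rot: [0.933, 0.359, -0.0, -0.0]
contact_force: [0.4, 0.1, -2.7]
grip_width: 0.0207
finger_force: 90.9
```

>>> jog_arm([
  [[0, 0, 0.05, 0, 1], [0, 0, 0, 0, 1]],
])

```text
t: 9.8
position: [0.4817, -0.1286, 0.32]
ee_rot: [0.933, 0.359, -0.0, -0.0]
contact_force: [0.4, 1.3, -2.4]
grip_width: 0.0205
finger_force: 90.9
```

>>> jog_arm([
  [[0, 0, 0.05, 0, 1], [0, 0, 0, 0, 1]],
])

```text
t: 10.0
position: [0.4818, -0.1286, 0.319]
ee_rot: [0.933, 0.359, -0.0, -0.0]
contact_force: [-0.3, 0.7, -1.9]
grip_width: 0.0206
finger_force: 90.9
```

The underside is about 5 mm below the face with no force, so the lid has gone into the bore and slots. Continuing down to the plate.

>>> jog_arm([
  [[0, 0, 0.05, 0, 1], [0, 0, 0, 0, 1]],
])

```text
t: 10.2
position: [0.4818, -0.1286, 0.3184]
ee_rot: [0.933, 0.359, 0.0, 0.0]
contact_force: [-2.1, 1.1, 2.4]
grip_width: 0.0208
finger_force: 91.7
```

>>> jog_arm([
  [[0, 0, 0.05, 0, 1], [0, 0, 0, 0, 1]],
])

```text
t: 10.4
position: [0.4818, -0.1286, 0.3173]
ee_rot: [0.933, 0.359, 0.0, 0.0]
contact_force: [-1.3, 1.0, 2.4]
grip_width: 0.0206
finger_force: 91.9
```

>>> jog_arm([
  [[0, 0, 0.05, 0, 1], [0, 0, 0, 0, 1]],
])

```text
t: 10.6
position: [0.4818, -0.1286, 0.3162]
ee_rot: [0.933, 0.359, 0.0, 0.0]
contact_force: [-1.4, 1.1, 4.5]
grip_width: 0.0205
finger_force: 91.9
```

>>> jog_arm([
  [[0, 0, 0.05, 0, 1], [0, 0, 0, 0, 1]],
])

```text
t: 10.8
position: [0.4818, -0.1286, 0.3151]
ee_rot: [0.933, 0.359, 0.0, 0.0]
contact_force: [-0.6, 1.0, 5.1]
grip_width: 0.0209
finger_force: 92.0
```

>>> jog_arm([
  [[0, 0, 0.05, 0, 1], [0, 0, 0.05, 0, 1], [0, 0, 0.05, 0, 1], [0, 0, 0, 0, 1]],
])

```text
t: 11.2
position: [0.4818, -0.1286, 0.3122]
ee_rot: [0.933, 0.359, 0.0, 0.0]
contact_force: [-2.1, 1.2, 6.1]
grip_width: 0.0203
finger_force: 92.1
```

>>> jog_arm([
  [[0, 0, 0.05, 0, 1], [0, 0, 0.05, 0, 1], [0, 0, 0.05, 0, 1], [0, 0, 0, 0, 1]],
])

```text
t: 11.6
position: [0.4818, -0.1286, 0.3093]
ee_rot: [0.933, 0.359, 0.0, 0.0]
contact_force: [-1.9, 1.0, 7.6]
grip_width: 0.0208
finger_force: 92.4
```

>>> jog_arm([
  [[0, 0, 0.03, 0, 1], [0, 0, 0, 0, 1]],
])

```text
t: 11.8
position: [0.4818, -0.1286, 0.3088]
ee_rot: [0.933, 0.359, 0.0, 0.0]
contact_force: [-1.9, 1.5, 8.5]
grip_width: 0.0208
finger_force: 92.5
```

>>> jog_arm([
  [[0, 0, 0.03, 0, 1], [0, 0, 0, 0, 1]],
])

```text
t: 12.0
position: [0.4818, -0.1286, 0.3082]
ee_rot: [0.933, 0.359, 0.0, 0.0]
contact_force: [-2.8, 1.1, 7.4]
grip_width: 0.0207
finger_force: 92.6
```

>>> jog_arm([
  [[0, 0, 0.03, 0, 1], [0, 0, 0, 0, 1]],
])

```text
t: 12.2
position: [0.4818, -0.1286, 0.3076]
ee_rot: [0.933, 0.359, 0.0, 0.0]
contact_force: [-1.4, 1.0, 8.5]
grip_width: 0.0209
finger_force: 92.6
```

>>> jog_arm([
  [[0, 0, 0.03, 0, 1], [0, 0, 0, 0, 1]],
])

```text
t: 12.4
position: [0.4818, -0.1286, 0.3071]
ee_rot: [0.933, 0.359, 0.0, 0.0]
contact_force: [-2.5, 1.1, 8.5]
grip_width: 0.0206
finger_force: 92.6
```

>>> jog_arm([
  [[0, 0, 0.02, 0, 1], [0, 0, 0, 0, 1]],
])

```text
t: 12.6
position: [0.4818, -0.1286, 0.3067]
ee_rot: [0.933, 0.359, 0.0, 0.0]
contact_force: [-2.1, 1.2, 9.8]
grip_width: 0.0207
finger_force: 92.7
```

>>> jog_arm([
  [[0, 0, 0.02, 0, 1], [0, 0, 0, 0, 1]],
])

```text
t: 12.8
position: [0.4818, -0.1286, 0.3065]
ee_rot: [0.933, 0.359, 0.0, 0.0]
contact_force: [-3.1, 1.6, 9.3]
grip_width: 0.021
finger_force: 92.9
```

>>> jog_arm([
  [[0, 0, 0.02, 0, 1], [0, 0, 0, 0, 1]],
])

```text
t: 13.0
position: [0.4818, -0.1286, 0.3064]
ee_rot: [0.933, 0.359, 0.0, 0.0]
contact_force: [-4.6, 2.4, 13.3]
grip_width: 0.0205
finger_force: 93.5
```

The floor is felt at TCP z≈0.3065. Backing off 0.8 mm, then turning clockwise.

>>> jog_arm([
  [[0, 0, -0.04, 0, 1], [0, 0, 0, 0, 1], [0, 0, 0, 0.3, 1], [0, 0, 0, 0.3, 1], [0, 0, 0, 0, 1]],
])

```text
t: 13.5
position: [0.482, -0.1287, 0.3069]
ee_rot: [0.948, 0.319, 0.001, 0.001]
contact_force: [-1.5, 0.5, 8.9]
grip_width: 0.0205
finger_force: 92.7
```

```bash
python3 -c "
from h import *
r,a=st();print(r['ft_torque'])"
```

```text
t 13.5 pos [ 0.482  -0.1287  0.3069] yaw 37.21 F [-1.45  0.48  8.91] w 0.0205 ff 92.7 q6 0.43
[ 0.10376388  0.22382841 -0.06724612]
```

>>> jog_arm([
  [[0, 0, 0, 0.4, 1], [0, 0, 0, 0.4, 1], [0, 0, 0, 0.4, 1], [0, 0, 0, 0.4, 1], [0, 0, 0, 0, 1]],
])

```text
t: 14.0
position: [0.4819, -0.1287, 0.3068]
ee_rot: [0.977, 0.211, 0.0, 0.0]
contact_force: [-1.6, 0.6, 8.7]
grip_width: 0.0206
finger_force: 92.7
```

```bash
python3 -c "
from h import *
r,a=st();print(r['ft_torque'])"
```

```text
t 14.0 pos [ 0.4819 -0.1287  0.3068] yaw 24.39 F [-1.64  0.56  8.68] w 0.0206 ff 92.7 q6 0.65
[ 0.07702024  0.3607043  -0.11888139]
```

Turning freely. 32.4° remain to the notch at -8°, with the stop at -12°.

>>> jog_arm([
  [[0, 0, 0, 0.4, 1], [0, 0, 0, 0.4, 1], [0, 0, 0, 0.4, 1], [0, 0, 0, 0.4, 1], [0, 0, 0, 0.4, 1], [0, 0, 0, 0.4, 1], [0, 0, 0, 0.4, 1], [0, 0, 0, 0, 1]],
])

```text
t: 14.8
position: [0.4818, -0.1286, 0.3068]
ee_rot: [1.0, 0.017, 0.0, 0.0]
contact_force: [-3.0, 1.2, 8.3]
grip_width: 0.0207
finger_force: 92.7
```

>>> jog_arm([
  [[0, 0, 0, 0.4, 1], [0, 0, 0, 0.4, 1], [0, 0, 0, 0.4, 1], [0, 0, 0, 0, 1]],
])

```text
t: 15.2
position: [0.4818, -0.1286, 0.3067]
ee_rot: [0.998, -0.066, 0.0, 0.0]
contact_force: [-2.5, 0.7, 9.1]
grip_width: 0.0207
finger_force: 92.7
```

```bash
python3 -c "
from h import *
r,a=st();print(r['ft_torque'])"
```

```text
t 15.2 pos [ 0.4818 -0.1286  0.3067] yaw -7.61 F [-2.46  0.65  9.09] w 0.0207 ff 92.7 q6 1.21
[ 0.28756603  0.40106677 -0.05647028]
```

>>> jog_arm([
  [[0, 0, 0, 0.15, 1], [0, 0, 0, 0.15, 1], [0, 0, 0, 0, 1]],
])

```text
t: 15.5
position: [0.4819, -0.1285, 0.3067]
ee_rot: [0.996, -0.087, 0.0, 0.0]
contact_force: [-3.1, 2.5, 8.3]
grip_width: 0.0211
finger_force: 92.7
```

```bash
python3 -c "
from h import *
r,a=st();print(r['ft_torque'])"
```

```text
t 15.5 pos [ 0.4819 -0.1285  0.3067] yaw -9.93 F [-3.06  2.49  8.35] w 0.0211 ff 92.7 q6 1.25
[0.35475559 0.40178329 0.15751864]
```

>>> jog_arm([
  [[0, 0, 0, 0.12, 1], [0, 0, 0, 0, 1]],
])

```text
t: 15.7
position: [0.4819, -0.1285, 0.3067]
ee_rot: [0.996, -0.094, 0.0, 0.0]
contact_force: [-1.9, 2.1, 8.9]
grip_width: 0.0205
finger_force: 92.7
```

```bash
python3 -c "
from h import *
r,a=st();print(r['ft_torque'])"
```

```text
t 15.7 pos [ 0.4819 -0.1285  0.3067] yaw -10.84 F [-1.93  2.09  8.88] w 0.0205 ff 92.7 q6 1.26
[0.41335296 0.32356784 0.44521916]
```

The torque rises at about -10.8°, so the stop is reached. Turning back 2.8° to the notch middle, then easing up with the spring.

>>> jog_arm([
  [[0, 0, 0, -0.2, 1], [0, 0, 0, -0.15, 1], [0, 0, 0, 0, 1], [0, 0, -0.05, 0, 1], [0, 0, -0.05, 0, 1], [0, 0, -0.05, 0, 1], [0, 0, 0, 0, 1]],
])

```text
t: 16.4
position: [0.4818, -0.1286, 0.3096]
ee_rot: [0.998, -0.07, 0.0, 0.0]
contact_force: [-2.4, 1.6, 7.5]
grip_width: 0.0212
finger_force: 92.6
```

```bash
python3 -c "
from h import *
r,a=st();print(r['ft_torque'])"
```

```text
t 16.4 pos [ 0.4818 -0.1286  0.3096] yaw -8.08 F [-2.36  1.63  7.49] w 0.0212 ff 92.6 q6 1.22
[ 0.17583008  0.34474917 -0.00805867]
```

>>> jog_arm([
  [[0, 0, -0.05, 0, 1], [0, 0, -0.05, 0, 1], [0, 0, 0, 0, 1]],
])

```text
t: 16.7
position: [0.4818, -0.1287, 0.3116]
ee_rot: [0.998, -0.07, 0.0, 0.0]
contact_force: [-0.9, 1.4, 6.8]
grip_width: 0.0205
finger_force: 92.5
```

>>> jog_arm([
  [[0, 0, -0.04, 0, 1], [0, 0, 0, 0, 1]],
])

```text
t: 16.9
position: [0.4818, -0.1287, 0.3123]
ee_rot: [0.998, -0.07, 0.0, 0.0]
contact_force: [-1.9, 1.3, 6.0]
grip_width: 0.0206
finger_force: 92.4
```

```bash
python3 -c "
from h import *
r,a=st();print(r['ft_torque'])"
```

```text
t 16.9 pos [ 0.4818 -0.1287  0.3123] yaw -8.08 F [-1.91  1.26  6.04] w 0.0206 ff 92.4 q6 1.22
[0.20345545 0.32451195 0.01214596]
```

>>> jog_arm([
  [[0, 0, -0.04, 0, 1], [0, 0, 0, 0, 1], [0, 0, 0, 0, 0.6], [0, 0, 0, 0, 0.3], [0, 0, 0, 0, 0], [0, 0, 0, 0, 0], [0, 0, 0, 0, 0], [0, 0, 0, 0, 0]],
])

```text
t: 17.7
position: [0.4818, -0.1286, 0.3129]
ee_rot: [0.998, -0.07, -0.0, 0.0]
contact_force: [0.7, 0.0, 0.1]
grip_width: 0.0853
finger_force: 0.0
```

>>> jog_arm([
  [[0, 0, -0.3, 0, 0], [0, 0, -0.6, 0, 0], [0, 0, -1, 0, 0], [0, 0, -1, 0, 0], [0, 0, -1, 0, 0], [0, 0, -1, 0, 0], [0, 0, -0.5, 0, 0], [0, 0, 0, 0, 0]],
])

```text
t: 18.5
position: [0.4817, -0.1286, 0.4224]
ee_rot: [0.998, -0.07, 0.001, 0.001]
contact_force: [-0.0, 0.3, 0.0]
grip_width: 0.0853
finger_force: 0.0
```

```bash
python3 - <<'E'
from h import *
st();s=grab('scene');t=grab('top')
c=lambda f,x,y,w=40:cv2.resize(f['frame'][y-w:y+w,x-w:x+w],(390,390),interpolation=cv2.INTER_CUBIC)
cv2.imwrite('pics/crop3.png',cv2.convertScaleAbs(np.hstack([c(t,447,225,45),c(s,188,215,45)]),alpha=1.7))
P=cloud(s);f=s
b,g,rr=[f['frame'][...,i].astype(int) for i in range(3)]
m=(rr>1.7*np.maximum(b,g)+8)&(rr-g>18);k=np.zeros_like(m);k[180:250,150:225]=1;m&=k
q=P[m];print('red z pct',np.percentile(q[:,2],[10,50,75,90]))
top=m&(P[...,2]>.16);v,u=np.nonzero(top)
w=np.array([ray(f,a,b,.169)[:2] for a,b in zip(u,v)])*1000;print(cv2.minAreaRect(w.astype(np.float32)))
E
```

```text
t 18.5 pos [ 0.4817 -0.1286  0.4224] yaw -8.08 F [-0.02  0.29  0.03] w 0.0853 ff 0.0 q6 1.22
red z pct [0.14016552 0.16649045 0.16795628 0.16908052]
((496.0794677734375, -130.0294647216797), (21.977201461791992, 73.41958618164062), 82.32405090332031)
```

View pics/crop3.png

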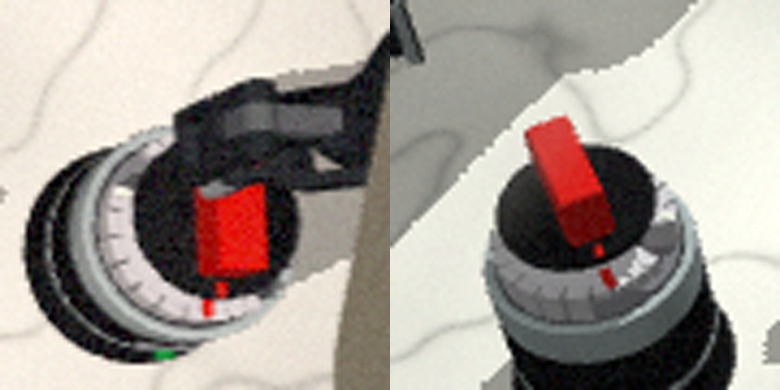

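The tick lines up with the collar's red line (scene crop 599,250 over 607,277). The bar is at -7.7° against the grinder's -7.9°, and the bar top is at z≈0.168, as expected at 11 mm depth. The gripper is clear, so I'm handing in.

```bash
python3 -c "
from plant import job_done
print(job_done())"
```

```text
the job is handed in; nothing more can be done
None
```

The lid was pressed down, turned to its stop and released; the last camera check shows it in the locking notches (bar within about 0.2° of the grinder's x axis, bar top at the expected height). The job was handed in at about 18.6 s, with no verdict returned.

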